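# Unstack the coffee cups and lay each on its saucer

## Task

Lay the coffee things for breakfast: take the stack apart and set the little steel milk jug in the middle of the wooden trivet and each of the three cups upright in the middle of the saucer of its own size - the large cup on the largest saucer, the middle cup on the middle one, the small cup on the smallest. Set them down rather than drop or tip them, and leave the saucers, the trivet, the butter keeper and the canister where they are.

Things in the scene. Friction and masses are not known exactly. Their poses are not given: they have to be found in the camera images.
- cup_large: blue ceramic cup, widest of three, bottom of the stack. 66 mm high, 68 mm across its straight side, foot 62 mm across and 9 mm high, rim 3.5 mm thick, 260 g; 7 mm below the rim an inner step carries the next (2 mm play). Ear handle along its +x, to 56 mm from the axis, 16 to 55 mm above the base: grip along y. Origin: centre of underside; z up.
- cup_medium: blue ceramic cup, middle of three, in the large cup (base 59 mm above its base). 56 mm high, 59 mm across its straight side, foot 54 mm across and 9 mm high, rim 3.5 mm thick, 180 g; 7 mm below the rim an inner step carries the next (2 mm play). Ear handle along its +x, to 51 mm from the axis, 14 to 47 mm above the base: grip along y. 49 mm stand clear. Origin: centre of underside; z up.
- cup_small: blue ceramic cup, narrowest of three, in the medium cup (base 49 mm above its base). 46 mm high, 50 mm across its straight side, foot 46 mm across and 9 mm high, rim 3.5 mm thick, 120 g; 7 mm below the rim an inner step carries the next (2 mm play). Ear handle along its +x, to 47 mm from the axis, 13 to 40 mm above the base: grip along y. 39 mm stand clear. Origin: centre of underside; z up.
- jug: small steel milk jug on top of the stack, stands in the small cup's rim (base 39 mm above its base). 60 mm high, open, straight belly 47 mm across from 18 to 48 mm above its base, foot 38 mm across and 10 mm high, 120 g. Handle along its +x, to 44 mm from the axis, 18 to 53 mm above the base; lip at -x: grip along y. 53 mm stand clear. Origin: centre of underside; z up.
- saucer_large: round blue ceramic saucer (the widest) of the three, for the large cup: 148 mm across, rim 15 mm high. Flat floor of about 74 mm diameter in the middle, its top 5 mm above the saucer's underside; from there the dish slopes up to the rim. Loose on the counter. Origin: centre of the underside; z up.
- saucer_medium: round blue ceramic saucer (the middle size) of the three, for the medium cup: 124 mm across, rim 15 mm high. Flat floor of about 66 mm diameter in the middle, its top 5 mm above the saucer's underside; from there the dish slopes up to the rim. Loose on the counter. Origin: centre of the underside; z up.
- saucer_small: round blue ceramic saucer (the smallest) of the three, for the small cup: 100 mm across, rim 15 mm high. Flat floor of about 58 mm diameter in the middle, its top 5 mm above the saucer's underside; from there the dish slopes up to the rim. Loose on the counter. Origin: centre of the underside; z up.
- trivet: round wooden trivet, 142 mm across: six parallel slats 18.5 mm wide with 5 mm gaps, on two runners. Slat tops 18 mm above its underside. Loose on the counter. Origin: centre of the underside; z up; slats run along x.
- butter_keeper: bystander: white oblong ceramic butter keeper with its lid on and a round wooden knob, 180 x 108 mm, 79 mm high, at the left of the work (+y side). Origin: centre of the underside.
- canister: bystander: square red plastic canister closed with a white snap latch, 112 x 112 mm, 144 mm high, at the right of the work (-y side). Origin: centre of the underside.
Mind the look-alikes: they are no part of the job. Leave any red look-alike of the jug alone. Several things have the shape of the trivet; the one meant has the colours described above.

How it is judged (in metres and radians):
At the end, for the whole second after the job is handed in: Each cup stands upright (within 0.08 rad) and still on the floor of the saucer of its own size, its axis within 10 mm of the saucer's; the jug stands upright and still on the slats of the trivet, within 20 mm of its middle (horizontal distance between cup_large and saucer_large below 0.01 m and z of cup_large in the frame of saucer_large between 0.002 and 0.009 m and angle between each of cup_large, cup_medium, cup_small, jug's own z axis and vertical below 0.08 rad and linear speed of each of cup_large, cup_medium, cup_small, jug below 0.02 m/s and horizontal distance between cup_medium and saucer_medium below 0.01 m and z of cup_medium in the frame of saucer_medium between 0.002 and 0.009 m and horizontal distance between cup_small and saucer_small below 0.01 m and z of cup_small in the frame of saucer_small between 0.002 and 0.009 m and horizontal distance between jug and trivet below 0.02 m and z of jug in the frame of trivet between 0.015 and 0.022 m); the robot touches nothing.
It fails at once if a cup or the jug is let fall (out of the fingers and faster than 0.6 m/s, a drop of about 2 cm) ((contact force between cup_large and the fingers below 0.05 N and linear speed of cup_large above 0.6 m/s) or (contact force between cup_medium and the fingers below 0.05 N and linear speed of cup_medium above 0.6 m/s) or (contact force between cup_small and the fingers below 0.05 N and linear speed of cup_small above 0.6 m/s) or (contact force between jug and the fingers below 0.05 N and linear speed of jug above 0.6 m/s)).
It fails at once if a cup or the jug is tipped over (more than 0.6 rad) (angle between any of cup_large, cup_medium, cup_small, jug's own z axis and vertical above 0.6 rad).
It fails at once if a saucer or the trivet is pushed more than 30 mm from its place (distance of any of saucer_large, saucer_medium, saucer_small, trivet from where it was at the start of the episode above 0.03 m).
It fails at once if the butter keeper or the canister is pushed more than 30 mm from its place (distance of any of butter_keeper, canister from where it was at the start of the episode above 0.03 m).
It also fails if it takes over 96 s, if anything falls off the work surface, if the arm or the gripper's body presses on something with over 40 N, if the wrist force passes 120 N, or if a joint passes its speed limit or range.

## Robot

A 6-joint arm with a two-finger parallel gripper is mounted at the origin on the work surface. World frame = base frame: x ahead of the robot, y to its left, z up, the work surface at z = 0. Lengths are in mm, angles in rad, forces in N, time in s.
With the tool pointing down it reaches from about 350 to 875 mm from the base axis. Payload 4.2 kg.
Tool frame: the origin (TCP) lies on the mounting face of the last link; the fingertips stand 173 mm ahead of it and the grasp point (between the pads) lies grip_point_offset ahead of it (grip_point_offset is the distance from the TCP to the grasp point, in mm); z points along the fingers, y is the line along which they close (so a half turn about z gives the same grasp; the last joint's range is limited). The gripper opens to 85 mm and grips with 20 to 120 N. Pads are 22 mm wide; open, the fingers measure 114 mm over their backs; the gripper's body (76 mm by 85 mm) begins 54 mm behind the grasp point. The pads swing forward as they close: fully open they stand 13 mm farther back than shut.
Start: joints at [1.366, 0.385, 0.008, 0, -1.194, -0.259], TCP at [279.56, 558.969, 404.712] pointing down, gripper open.
Joint ranges: [-3.14, 3.14], [-1.21, 2.06], [-1.07, 1.41], [-3.16, 2.05], [-2.99, -0.16], [-3.1, 3.1]. Speed limits (rad/s): [2.79, 2.79, 3.14, 3.14, 3.14, 3.14].

## Interface

Orientations are given as a unit quaternion [x, y, z, w].
In Python, from bench import read_state, get_image, job_done, recognise, place_of, grip_point_offset gives the robot as it stands. The module is installed in compiled form; this text tells all that it offers.
- The arm moves only by the tool carry_out, never from a script. Its arguments are lists of equal length, an entry for each row: "slide": the shift along the tool's x, y, z in m, a list of three; "roll": the turn about the tool's z in degrees; "claw": the finger opening in m, from 0 to 0.0854. A call has 1 to 8 rows; each row is the pose to reach, as a shift and turn from the pose commanded when the call began, along the tool's axes at that moment; what a row does not reach only later rows make up. A row lasts 1/8 s, in which the tool goes at most 62.5 mm and 10.7 degrees, less where a joint would pass 70% of its speed; a pose out of reach is approached as far as the arm can. A call with a gripper value outside its range is refused whole. The fingers move at their own pace and stop on an object; the grip force is fixed at half the most. Time passes only in rows, so rows that repeat a pose let the fingers close. It gives the time, the measured TCP pose, the force, the opening and the grip force at its end, in the units of the state.
- read_state(): the state, without advancing time (a new reading comes with each control period).
- get_image(name): name is "scene" or "top"; returns a dict with "img" (480x640x3 uint8, red, green, blue), "z_map" (480x640 float32, mm along the optical axis (not along the pixel's ray), 0 where there is no reading), "mtx" (3x3 intrinsics, pixels), "k1" (the pictures are not rectified: a ray, as slopes to the right and down, at radius r is drawn at 1 + k1 r^2 times it, then the intrinsics apply), "world_from_camera" (4x4, takes a point from camera to world coordinates). Camera axes: x right, y up, looking along -z (the intrinsics and any distortion apply to the point x, -y, -z); pixel columns grow to the right and rows downward; lengths in mm; the calibration is good to about 2 mm. A picture is of the moment at which its call begins.
- job_done(): hands the job in; it is judged then, once.
Trained networks look in a picture, given as the dict that the camera call returned (one of the last four; its "shot" number tells which), for a name from the list of things; names that differ only in an ending like _2 or _b are one class to them, and where a whole thing is asked for, a point or a joint stands for the part that bears it (a point fixed in the world has none). Each returns a list of dicts, best first, with "conf" (0 to 1); they miss things now and then, are a little off and sometimes report something else, mostly with a low value. They report only what shows in the picture. A call takes as long as a camera call. They do not tell look-alikes from the thing itself.
- recognise(picture, thing): "at" ([column, row] in pixels, amid what is visible of it).
- place_of(picture, thing): "at" ([column, row] in pixels: a listed point, or the origin of a listed thing).
The state is a dict: "clock": time; "joints": joint angles; "joint_vel": joint speeds; "joint_efforts": joint torques, N m; "position": TCP position; "ee_rot": TCP orientation; "contact_force": force on the tool from outside, world axes, zero at the start; "wrist_torque": the same for the moment, N m; "gripper_width": finger opening in mm; "grasp_force": force on a finger pad.
Only numpy, scipy, OpenCV 4.12 (cv2) and the standard library are available. Lean on these libraries where they do the work, as an engineer would, in place of code of your own. Each camera call takes 0.05 s, during which the arm holds its last target. There are 200 camera calls.

## Working session

There is one attempt and no reset: what is moved stays moved. The work goes in short steps, Python scripts to look and compute and a tool call to move; the robot and the scene stay as the last step left them, time stands still between calls to the robot, and variables do not carry over. Pictures are saved under pics/ and viewed, at most 14 in all, crops included, and the job is handed in when it is done.

Besides the shell and the picture viewer there is one more tool, called after "Request:" in YAML: its name, and indented under it one key for each argument. carry_out: Moves the arm, as the interface text tells. Its arguments: {"type":"object","properties":{"slide":{"type":"array"},"roll":{"type":"array"},"claw":{"type":"array"}},"required":["slide","roll","claw"]}

```bash
mkdir -p pics; cat > h.py <<'E'
import numpy as np, cv2
from bench import *
def world(p,u,v,z=None):
    """pixel -> world; by depth map, or on plane height z"""
    K=p["mtx"]; T=np.array(p["world_from_camera"])
    d=cv2.undistortPoints(np.array([[[u,v]]],float),np.array(K,float),np.array([p["k1"],0,0,0],float))[0,0]
    r=np.array([d[0],-d[1],-1.])
    R,t=T[:3,:3],T[:3,3]
    if z is None:
        return t+R@r*float(p["z_map"][int(round(v)),int(round(u))])
    w=R@r; return t+w*(z-t[2])/w[2]
def cloud(p):
    K=np.array(p["mtx"],float);T=np.array(p["world_from_camera"])
    uv=np.stack(np.meshgrid(np.arange(640),np.arange(480)),-1).reshape(-1,1,2).astype(float)
    d=cv2.undistortPoints(uv,K,np.array([p["k1"],0,0,0],float))[:,0]
    z=p["z_map"].reshape(-1,1)
    c=np.hstack([d[:,:1],-d[:,1:],-np.ones_like(z)])*z
    return (c@T[:3,:3].T+T[:3,3]).reshape(480,640,3)
def save(p,n): cv2.imwrite("pics/"+n,p["img"][...,::-1])
E
python3 - <<'E'
from h import *
s=read_state();print(s,grip_point_offset if not callable(grip_point_offset) else grip_point_offset())
for n in("scene","top"):
    p=get_image(n);save(p,n+"1.png");print(n,p["world_from_camera"])
    for t in "cup_large cup_medium cup_small jug saucer_large saucer_medium saucer_small trivet butter_keeper canister".split():
        for q in place_of(p,t)[:3]: print(t,np.round(q["at"]),round(q["conf"],2),world(p,*q["at"]).round())
E
```

```text
{'clock': 0.0, 'joints': array([ 1.36561949e+00,  3.85570435e-01,  6.60981127e-03, -5.13381654e-04,
       -1.19401338e+00, -2.58588134e-01]), 'joint_vel': array([ 1.32160486e-03, -2.20955466e-04,  2.39966407e-04, -4.32301807e-05,
       -3.49725278e-04, -6.05951623e-04]), 'joint_efforts': array([ 4.99568318e-05, -3.92283297e+01,  1.88396269e+01,  4.18629751e+00,
       -4.63343487e-03, -7.27722362e-07]), 'position': array([279.45412116, 558.80906041, 403.60438609]), 'ee_rot': array([ 9.73213133e-01, -2.29902057e-01, -2.09421971e-04,  1.09482314e-03]), 'contact_force': array([-0.37150416, -0.14103324,  0.28317321]), 'wrist_torque': array([0.00193162, 0.03113243, 0.01605834]), 'grasp_force': 0.0, 'gripper_width': 85.45702538531313} 154.70000000000002
scene [[-2.70398175e-01 -5.19320297e-01  8.10673335e-01  1.36336435e+03]
 [ 9.62626496e-01 -1.32428828e-01  2.36247402e-01  2.22231143e+02]
 [-1.53315517e-02  8.44256498e-01  5.35719992e-01  6.41003732e+02]
 [ 0.00000000e+00  0.00000000e+00  0.00000000e+00  1.00000000e+00]]
cup_large [432. 294.] 0.82 [611. 208.  31.]
cup_medium [436. 272.
[... 522 characters left out ...]
2  1.11858922e-03  1.88551581e+01]
 [-5.55718058e-04  9.26313883e-02  9.95700315e-01  1.18654843e+03]
 [ 0.00000000e+00  0.00000000e+00  0.00000000e+00  1.00000000e+00]]
cup_large [251. 244.] 0.8 [567. 184. 111.]
cup_medium [242. 244.] 0.48 [562. 192. 174.]
cup_small [242. 242.] 0.55 [565. 192. 183.]
jug [236. 234.] 0.73 [587. 210. 149.]
jug [206. 195.] 0.7 [695. 302.  50.]
saucer_large [326. 297.] 0.93 [440.  12.   4.]
saucer_medium [227. 316.] 0.92 [399. 260.   2.]
saucer_small [410. 268.] 0.79 [ 509. -198.    4.]
trivet [398. 168.] 0.64 [ 768. -179.   -3.]
trivet [329. 212.] 0.62 [654.   2.  17.]
butter_keeper [157. 247.] 0.59 [569. 418.  60.]
canister [491. 206.] 0.56 [ 642. -363.  139.]
```

View pics/scene1.png

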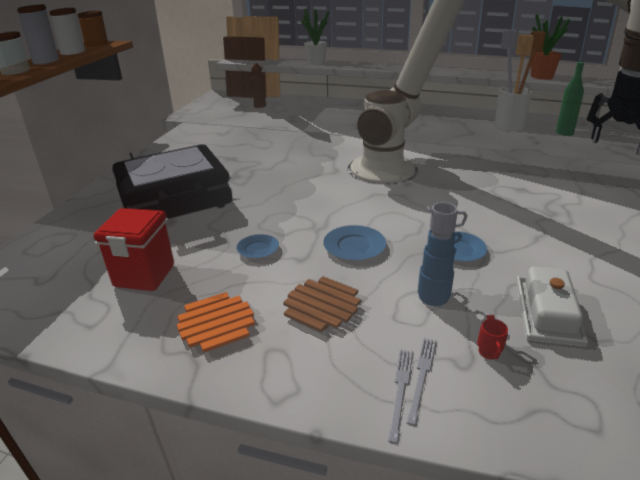

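View pics/top1.png

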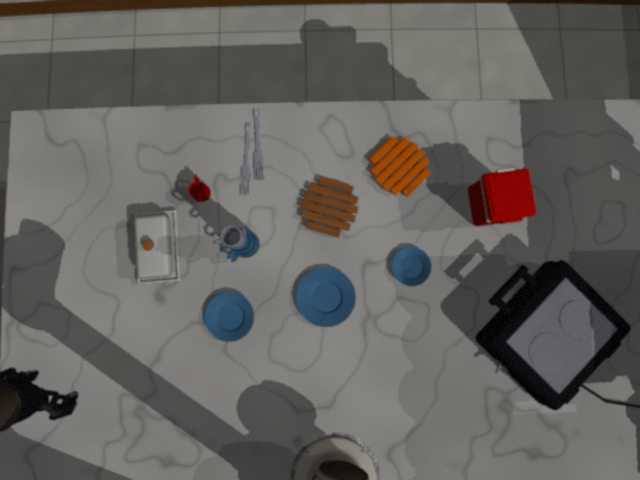

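Scene picture: the stack stands at about (436,255), with the red jug look-alike at (490,340), the brown trivet at (322,303) and the orange look-alike at (216,320). Top picture: stack (240,240), red jug (199,188), brown trivet (328,206), orange trivet (400,165). Saucers in the top view are large (325,296), medium (229,316) and small (410,266). I'm choosing the steel jug on the stack and the brown trivet.

```bash
python3 - <<'E'
from h import *
from scipy.optimize import least_squares
a=get_image("scene");b=get_image("top")
big=lambda p,x,y,s:cv2.resize(p["img"][y:y+s,x:x+s][...,::-1],(400,400),interpolation=cv2.INTER_CUBIC)
cv2.imwrite("pics/stack.png",np.hstack([big(a,390,190,130),big(b,190,190,90)]))
# saucers, trivet from both cameras' rim outline
for n,p,hs in(("top",b,[("L",326,297,74,15),("M",227,316,62,15),("S",410,268,50,15),("T",329,208,71,18)]),("scene",a,[("L",356,245,74,15),("S",258,250,50,15),("T",324,306,71,18)])):
    C=cloud(p);hsv=cv2.cvtColor(p["img"],cv2.COLOR_RGB2HSV)
    for k,u,v,r,z in hs:
        h0=hsv[v,u].astype(int) if k!="T" else None
        m=(np.abs(hsv[...,0].astype(int)-105)<15)&(hsv[...,1]>90) if k!="T" else (C[...,2]>10)&(C[...,2]<26)
        m=m.astype(np.uint8)
        c0=world(p,u,v,z)
        m[np.linalg.norm(C[...,:2]-c0[:2],axis=-1)>r+25]=0
        cs,_=cv2.findContours(m,cv2.RETR_EXTERNAL,cv2.CHAIN_APPROX_NONE)
        if k=="T": pts=np.vstack(cs)[:,0]
        else: pts=max(cs,key=len)[:,0]
        W=np.array([world(p,*q,z)[:2] for q in cv2.convexHull(pts)[:,0]]).astype(np.float32)
        f=least_squares(lambda t:np.hypot(*(W-t[:2]).T)-t[2],[*c0[:2],r],loss="soft_l1")
        e=cv2.minEnclosingCircle(W)
        print(n,k,f.x.round(1),np.round(e[0],1),round(e[1],1),len(W))
# stack slices
C=np.vstack([cloud(a).reshape(-1,3)]);col=a["img"].reshape(-1,3)
for n,lo,hi,r in(("L",12,55,34),("M",72,108,29.5),("S",120,142,25),("J",168,192,23.5)):
    k=(np.hypot(C[:,0]-590,C[:,1]-205)<70)&(C[:,2]>lo)&(C[:,2]<hi)
    P=C[k]
    f=least_squares(lambda t:np.hypot(P[:,0]-t[0],P[:,1]-t[1])-r,[580,205],loss="soft_l1",f_scale=1)
    d=np.hypot(*(P[:,:2]-f.x).T);o=P[d>r+8]
    print(n,len(P),f.x.round(1),"resid",np.median(abs(d-r)).round(2),"handle",len(o),np.degrees(np.arctan2(*(np.median(o[:,:2],0)-f.x)[::-1])).round() if len(o) else None)
C=cloud(b)
k=(np.hypot(C[...,0]-590,C[...,1]-205)<70)&(C[...,2]>150); print("top max z",np.percentile(C[k][:,2],[50,90,99]))
E
```

```text
top L [442.5  14.7  72. ] [442.6  14.6] 72.6 34
top M [398.4 253.9  59.9] [398.5 253.6] 60.5 28
top S [ 514.  -199.9   47.7] [ 514.  -199.8] 48.2 26
top T [ 6.663e+02 -2.000e-01  7.500e+01] [ 6.656e+02 -6.000e-01] 78.9 20
scene L [446.3  15.8  69. ] [445.6  15.2] 70.9 25
scene S [ 517.5 -198.4   45.1] [ 517.4 -198.1] 45.9 20
scene T [670.9   1.9  76. ] [672.6   2.5] 81.6 23
L 572 [576.8 211.6] resid 0.8 handle 0 None
M 467 [575.9 211.5] resid 0.8 handle 8 138.0
S 296 [576.5 212.1] resid 0.94 handle 30 122.0
J 393 [576.8 212.4] resid 1.61 handle 41 102.0
top max z [176.93923481 205.99092455 209.23820435]
```

View pics/stack.png

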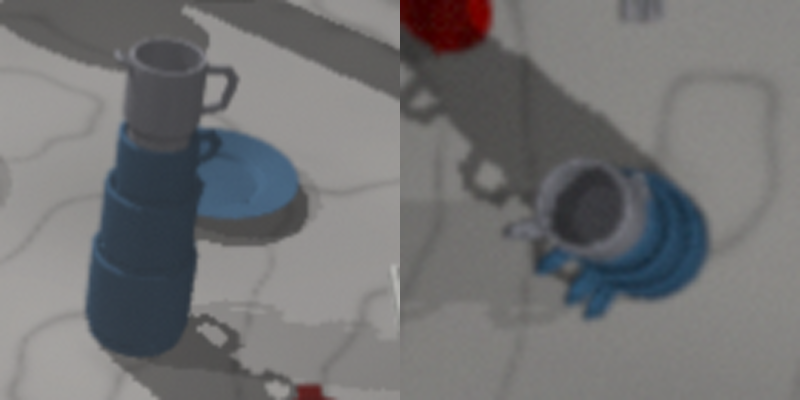

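The crop confirms the choice: the steel jug sits on three blue cups, with the handles fanned out towards +y/-x. The two cameras agree to within about 4 mm, so I'll average them. Next I'll get the handle angles from the top view and work out the first move.

```bash
cat >> h.py <<'E'
def go(x,y,zg,ang=None,s=None):
    """slide/roll from the present pose to grasp point (x,y,zg), tool x-axis at world angle ang deg"""
    from scipy.spatial.transform import Rotation as R
    s=s or read_state(); M=R.from_quat(s["ee_rot"]).as_matrix()
    tgt=np.array([x,y,zg+154.7]); d=M.T@(tgt-s["position"])/1000
    a=np.degrees(np.arctan2(M[1,0],M[0,0]))
    print("slide",d.round(4),"xang",a.round(1),"roll",None if ang is None else round((a-ang+180)%360-180,1))
E
python3 - <<'E'
from h import *
b=get_image("top");C=cloud(b)
ax=np.array([575,211.5])
d=np.hypot(*(C[...,:2]-ax).transpose(2,0,1))
hsv=cv2.cvtColor(b["img"],cv2.COLOR_RGB2HSV)
blue=(abs(hsv[...,0].astype(int)-105)<15)&(hsv[...,1]>90)
for n,lo,hi,r,bl in(("J",160,203,24,0),("S",118,150,25,1),("M",70,108,30,1),("L",12,58,34,1)):
    k=(d>r+8)&(d<r+28)&(C[...,2]>lo)&(C[...,2]<hi)&(blue if bl else True)
    P=C[k]; 
    if len(P): print(n,len(P),np.degrees(np.arctan2(P[:,1]-ax[1],P[:,0]-ax[0])).round()[:25],P[:,2].round()[:25])
k=(C[...,2]>203)&(d<60)
W=C[k][:,:2]; print("jug rim",cv2.minEnclosingCircle(W.astype(np.float32)),W.mean(0))
go(575,211.5,260,-78)
E
```

```text
J 20 [ 99. 100. 100. 102. 103. 104. 104. 104. 106. 107. 108. 104. 104. 106.
 107. 108. 107. 107. 107. 107.] [198. 197. 190. 198. 198. 198. 195. 194. 198. 196. 196. 177. 173. 190.
 194. 191. 183. 180. 174. 171.]
S 11 [121. 124. 122. 124. 126. 128. 125. 124. 126. 128. 126.] [146. 147. 143. 144. 145. 145. 128. 142. 143. 143. 129.]
M 10 [142. 144. 145. 143. 145. 146. 146. 146. 144. 147.] [106. 104. 100. 105. 104.  96.  85.  77. 102. 102.]
L 10 [143. 147. 144. 145. 147. 150. 148. 145. 148. 149.] [52. 54. 23. 52. 50. 49. 31. 45. 47. 39.]
jug rim ((577.1897583007812, 205.7828369140625), 26.706928253173828) [578.13606559 204.00709798]
slide [ 0.4197  0.1786 -0.01  ] xang -26.6 roll 51.4
```

Request:
carry_out:
  slide:
    - [0.05,0.02,-0.01]
    - [0.1,0.043,-0.01]
    - [0.15,0.064,-0.01]
    - [0.2,0.086,-0.01]
    - [0.26,0.11,-0.01]
    - [0.315,0.134,-0.01]
    - [0.37,0.158,-0.01]
    - [0.42,0.179,-0.01]
  roll: [6,12,18,24,31,38,44,50]
  claw: [0.085,0.085,0.085,0.085,0.085,0.085,0.085,0.085]

```text
clock: 2.25
position: [576.2, 209.2, 414.9]
ee_rot: [0.784, -0.621, 0.0, -0.0]
contact_force: [-0.3, 1.4, 0.8]
gripper_width: 85.2
grasp_force: 0.0
```

```bash
python3 - <<'E'
from h import *
go(576,211,178,-76)
E
```

```text
slide [-0.0018 -0.0002  0.0822] xang -76.8 roll -0.8
```

Request:
carry_out:
  slide:
    - [-0.002,0,0.03]
    - [-0.002,0,0.055]
    - [-0.002,0,0.075]
    - [-0.002,0,0.082]
    - [-0.002,0,0.082]
  roll: [0,0,0,0,0]
  claw: [0.085,0.085,0.085,0.085,0.085]

```text
clock: 2.88
position: [574.8, 213.1, 332.7]
ee_rot: [0.785, -0.619, 0.0, 0.0]
contact_force: [-0.0, -0.1, -1.1]
gripper_width: 85.4
grasp_force: 0.0
```

```bash
python3 - <<'E'
from h import *
go(576,211,178,-76)
a=get_image("scene");b=get_image("top")
big=lambda p,x,y,s:cv2.resize(p["img"][y:y+s,x:x+s][...,::-1],(400,400),interpolation=cv2.INTER_CUBIC)
cv2.imwrite("pics/g1.png",np.hstack([big(a,380,170,140),big(b,190,190,100)]))
E
```

```text
slide [ 0.0023 -0.0007  0.    ] xang -76.6 roll -0.6
```

View pics/g1.png

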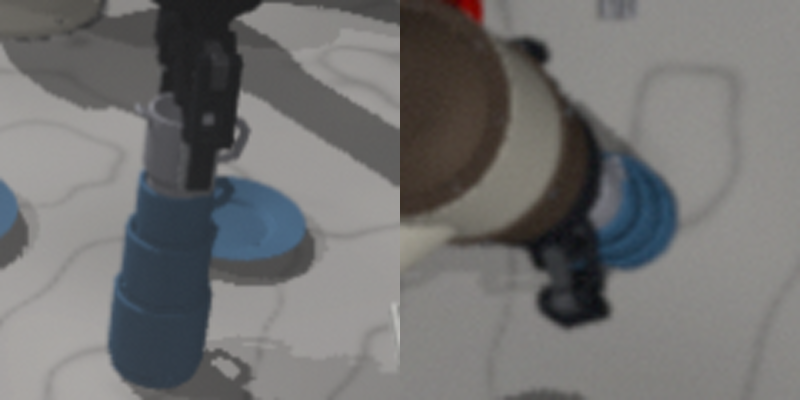

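The near finger straddles the jug belly below its rim and stays clear of the small cup. It sits a few mm too far to +y, so I'll shift it by 3 mm and close.

Request:
carry_out:
  slide:
    - [0.003,-0.001,0]
    - [0.003,-0.001,0]
    - [0.003,-0.001,0]
    - [0.003,-0.001,0]
    - [0.003,-0.001,0]
    - [0.003,-0.001,0]
    - [0.003,-0.001,0]
    - [0.003,-0.001,0]
  roll: [0,0,0,0,0,0,0,0]
  claw: [0.06,0.05,0.044,0.042,0.04,0.04,0.04,0.04]

```text
clock: 3.98
position: [576.6, 210.4, 333.6]
ee_rot: [0.785, -0.619, 0.001, -0.001]
contact_force: [0.5, -1.2, 6.6]
gripper_width: 46.4
grasp_force: 61.6
```

Request:
carry_out:
  slide:
    - [0,0,-0.005]
    - [0,0,-0.015]
    - [0,0,-0.03]
    - [0,0,-0.05]
    - [0,0,-0.05]
  roll: [0,0,0,0,0]
  claw: [0.04,0.04,0.04,0.04,0.04]

```text
clock: 4.6
position: [576.6, 210.4, 385.2]
ee_rot: [0.785, -0.62, 0.001, -0.002]
contact_force: [0.2, -0.0, -1.0]
gripper_width: 46.5
grasp_force: 61.6
```

```bash
python3 - <<'E'
from h import *
go(668.5,0.8,120,-76)
a=get_image("scene")
cv2.imwrite("pics/g2.png",cv2.resize(a["img"][150:310,360:560][...,::-1],(600,480),interpolation=cv2.INTER_CUBIC))
E
```

```text
slide [ 0.2254 -0.0402  0.1103] xang -76.6 roll -0.6
```

View pics/g2.png

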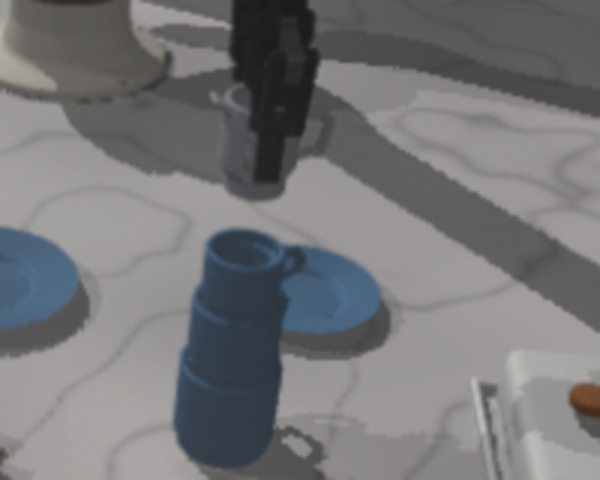

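The jug is held upright and the stack still stands. Now I'll carry the jug to the trivet.

Request:
carry_out:
  slide:
    - [0.04,-0.007,0]
    - [0.09,-0.016,0]
    - [0.14,-0.025,0.02]
    - [0.19,-0.034,0.06]
    - [0.225,-0.04,0.11]
    - [0.2255,-0.04,0.15]
    - [0.2255,-0.04,0.165]
    - [0.2255,-0.04,0.165]
  roll: [0,0,0,0,0,0,0,0]
  claw: [0.04,0.04,0.04,0.04,0.04,0.04,0.04,0.04]

```text
clock: 5.65
position: [667.5, 0.6, 216.8]
ee_rot: [0.785, -0.619, -0.001, 0.001]
contact_force: [0.9, -0.1, 0.2]
gripper_width: 46.8
grasp_force: 61.8
```

```bash
python3 - <<'E'
from h import *
go(668.5,0.8,50,-76)
E
```

```text
slide [ 0.     -0.0011  0.0121] xang -76.5 roll -0.5
```

Request:
carry_out:
  slide:
    - [0,0,0.006]
    - [0,0,0.01]
    - [0,0,0.012]
    - [0,0,0.013]
    - [0,0,0.013]
  roll: [0,0,0,0,0]
  claw: [0.04,0.04,0.04,0.04,0.04]

```text
clock: 6.28
position: [667.6, 0.2, 204.9]
ee_rot: [0.785, -0.62, 0.0, -0.0]
contact_force: [-0.0, -0.4, 0.2]
gripper_width: 46.7
grasp_force: 61.8
```

Request:
carry_out:
  slide:
    - [0,0,0.001]
    - [0,0,0.001]
    - [0,0,0.002]
    - [0,0,0.002]
  roll: [0,0,0,0]
  claw: [0.04,0.04,0.04,0.04]

```text
clock: 6.78
position: [667.7, 0.2, 204.6]
ee_rot: [0.785, -0.619, 0.0, -0.0]
contact_force: [-4.6, 0.4, 8.5]
gripper_width: 46.4
grasp_force: 62.6
```

Contact force is 8.5 N, so the jug is seated. Release it and rise.

Request:
carry_out:
  slide:
    - [0,0,0]
    - [0,0,0]
    - [0,0,0]
    - [0,0,0]
    - [0,0,-0.03]
    - [0,0,-0.08]
    - [0,0,-0.14]
    - [0,0,-0.2]
  roll: [0,0,0,0,0,0,0,0]
  claw: [0.05,0.06,0.075,0.085,0.085,0.085,0.085,0.085]

```text
clock: 7.78
position: [667.4, 0.2, 404.4]
ee_rot: [0.785, -0.62, -0.0, 0.0]
contact_force: [0.5, 0.7, -0.3]
gripper_width: 85.5
grasp_force: 0.0
```

```bash
cat >> h.py <<'E'
def axis(p,c,lo,hi,r):
    C=cloud(p).reshape(-1,3); P=C[(np.hypot(*(C[:,:2]-c).T)<r+12)&(C[:,2]>lo)&(C[:,2]<hi)]
    from scipy.optimize import least_squares
    f=least_squares(lambda t:np.hypot(P[:,0]-t[0],P[:,1]-t[1])-r,c,loss="soft_l1",f_scale=1)
    return f.x.round(1),len(P)
E
python3 - <<'E'
from h import *
p=get_image("scene")
print("jug",axis(p,[670,2],40,65,23.5),"trivet scene 671,2")
for n,lo,hi,r in(("L",12,55,34),("M",72,108,29.5),("S",120,150,25)): print(n,axis(p,[577,212],lo,hi,r))
cv2.imwrite("pics/g3.png",cv2.resize(p["img"][200:350,230:490][...,::-1],(780,450)))
go(576,211,190,-55)
E
```

```text
jug (array([668.6,   1.5]), 377) trivet scene 671,2
L (array([576.7, 211.6]), 574)
M (array([576. , 211.2]), 469)
S (array([577.2, 211.8]), 570)
slide [-0.2273  0.0419  0.0689] xang -76.5 roll -21.5
```

View pics/g3.png

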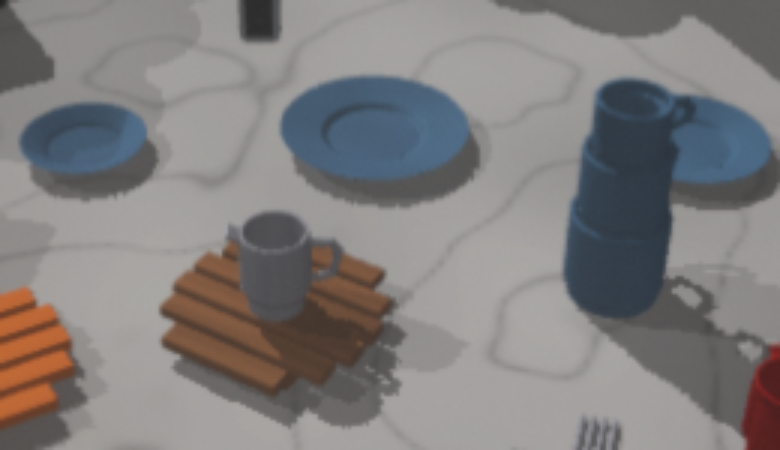

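The jug stands in the middle of the trivet and the stack is undisturbed. Next is the small cup.

Request:
carry_out:
  slide:
    - [-0.05,0.009,0]
    - [-0.1,0.018,0]
    - [-0.15,0.028,0]
    - [-0.2,0.037,0.02]
    - [-0.2275,0.042,0.05]
    - [-0.2275,0.042,0.075]
    - [-0.2275,0.042,0.085]
    - [-0.2275,0.042,0.085]
  roll: [-5,-10,-15,-21.5,-21.5,-21.5,-21.5,-21.5]
  claw: [0.085,0.085,0.085,0.085,0.085,0.085,0.085,0.085]

```text
clock: 8.82
position: [574.1, 211.5, 317.3]
ee_rot: [0.887, -0.462, -0.0, 0.001]
contact_force: [-0.3, 0.0, 0.7]
gripper_width: 84.7
grasp_force: 0.0
```

```bash
python3 - <<'E'
from h import *
go(575.5,210.5,138,-55)
E
```

```text
slide [ 0.0016 -0.0006  0.0246] xang -55.1 roll -0.1
```

Request:
carry_out:
  slide:
    - [0.001,-0.001,0.012]
    - [0.001,-0.001,0.024]
    - [0.001,-0.001,0.024]
    - [0.001,-0.001,0.024]
    - [0.001,-0.001,0.024]
    - [0.001,-0.001,0.024]
    - [0.001,-0.001,0.024]
    - [0.001,-0.001,0.024]
  roll: [0,0,0,0,0,0,0,0]
  claw: [0.085,0.085,0.085,0.065,0.055,0.047,0.044,0.044]

```text
clock: 9.82
position: [575.7, 211.7, 294.6]
ee_rot: [0.887, -0.462, 0.001, -0.001]
contact_force: [0.4, 0.9, 4.4]
gripper_width: 49.2
grasp_force: 62.5
```

Request:
carry_out:
  slide:
    - [0,0,-0.001]
    - [0,0,-0.005]
    - [0,0,-0.015]
    - [0,0,-0.035]
    - [0,0,-0.055]
    - [0,0,-0.055]
  roll: [0,0,0,0,0,0]
  claw: [0.044,0.044,0.044,0.044,0.044,0.044]

```text
clock: 10.58
position: [575.5, 211.6, 350.6]
ee_rot: [0.887, -0.462, 0.001, -0.002]
contact_force: [1.0, 0.6, -1.9]
gripper_width: 49.3
grasp_force: 62.3
```

```bash
python3 - <<'E'
from h import *
go(516,-199.3,100,-55)
p=get_image("scene")
s=read_state()["position"];print(axis(p,s[:2],s[2]-154.7-25,s[2]-154.7-21,23),axis(p,[577,212],72,108,29.5))
cv2.imwrite("pics/g4.png",cv2.resize(p["img"][150:310,360:560][...,::-1],(600,480),interpolation=cv2.INTER_CUBIC))
E
```

```text
slide [0.3028 0.2843 0.095 ] xang -55.1 roll -0.1
(array([576.1, 211.4]), 34) (array([577.1, 211.1]), 699)
```

View pics/g4.png

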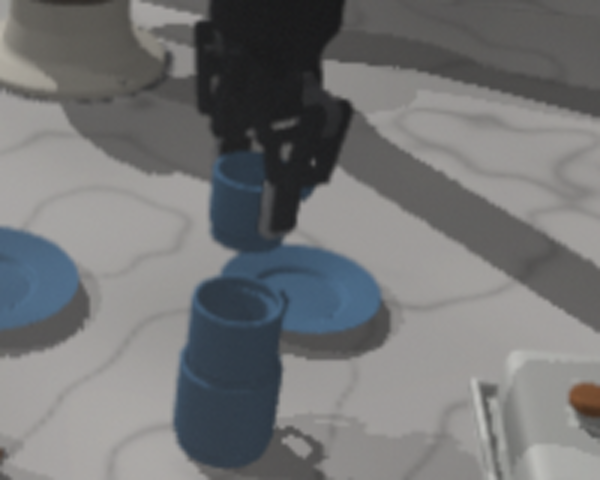

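The small cup is held upright and the other two still stand. Carry it to the small saucer.

Request:
carry_out:
  slide:
    - [0.03,0.028,0]
    - [0.07,0.066,0]
    - [0.113,0.106,0]
    - [0.155,0.145,0]
    - [0.2,0.187,0]
    - [0.245,0.23,0.02]
    - [0.285,0.268,0.05]
    - [0.303,0.284,0.08]
  roll: [0,0,0,0,0,0,0,0]
  claw: [0.044,0.044,0.044,0.044,0.044,0.044,0.044,0.044]

```text
clock: 11.62
position: [514.5, -201.9, 267.1]
ee_rot: [0.886, -0.464, -0.001, 0.0]
contact_force: [0.2, 0.1, -2.4]
gripper_width: 49.3
grasp_force: 62.4
```

Request:
carry_out:
  slide:
    - [0,0,0.02]
    - [0,0,0.04]
    - [0,0,0.055]
    - [0,0,0.065]
    - [0,0,0.065]
    - [0,0,0.065]
  roll: [0,0,0,0,0,0]
  claw: [0.044,0.044,0.044,0.044,0.044,0.044]

```text
clock: 12.38
position: [516.3, -199.4, 204.3]
ee_rot: [0.887, -0.462, 0.001, -0.0]
contact_force: [0.2, -0.2, -1.2]
gripper_width: 48.9
grasp_force: 62.4
```

```bash
python3 - <<'E'
from h import *
go(516,-199.3,191.6-154.7,-55)
p=get_image("scene")
print(axis(p,[516,-199],28,50,25), "saucer scene 517.5 -198.4")
E
```

```text
slide [-0.0003  0.0002  0.0127] xang -55.0 roll -0.0
(array([ 519.6, -196.2]), 167) saucer scene 517.5 -198.4
```

Request:
carry_out:
  slide:
    - [0,0.001,0.006]
    - [0,0.001,0.01]
    - [0,0.001,0.0125]
    - [0,0.001,0.0135]
    - [0,0.001,0.0135]
  roll: [0,0,0,0,0]
  claw: [0.044,0.044,0.044,0.044,0.044]

```text
clock: 13.05
position: [515.0, -200.0, 191.5]
ee_rot: [0.887, -0.462, -0.0, 0.0]
contact_force: [-2.5, 2.7, 8.4]
gripper_width: 49.3
grasp_force: 63.4
```

Seated at the expected height. Release it and rise.

Request:
carry_out:
  slide:
    - [0,0,0]
    - [0,0,0]
    - [0,0,0]
    - [0,0,0]
    - [0,0,-0.02]
    - [0,0,-0.06]
    - [0,0,-0.11]
    - [0,0,-0.16]
  roll: [0,0,0,0,0,0,0,0]
  claw: [0.052,0.062,0.075,0.085,0.085,0.085,0.085,0.085]

```text
clock: 14.05
position: [514.9, -200.1, 351.6]
ee_rot: [0.887, -0.462, -0.0, 0.0]
contact_force: [0.8, 0.2, -0.5]
gripper_width: 85.1
grasp_force: 0.0
```

```bash
python3 - <<'E'
from h import *
p=get_image("scene")
print(axis(p,[516,-199],20,50,25), "saucer scene 517.5 -198.4")
go(575.5,210.5,190,-36)
E
```

```text
(array([ 517.2, -200.1]), 449) saucer scene 517.5 -198.4
slide [-0.303  -0.2841  0.0138] xang -55.0 roll -19.0
```

Request:
carry_out:
  slide:
    - [-0.04,-0.037,0]
    - [-0.08,-0.075,0]
    - [-0.12,-0.113,0]
    - [-0.16,-0.15,0]
    - [-0.2,-0.188,0]
    - [-0.24,-0.225,0]
    - [-0.28,-0.263,0.01]
    - [-0.303,-0.284,0.014]
  roll: [-2,-5,-8,-11,-14,-17,-19,-19]
  claw: [0.085,0.085,0.085,0.085,0.085,0.085,0.085,0.085]

```text
clock: 15.1
position: [574.4, 213.5, 335.1]
ee_rot: [0.951, -0.309, -0.0, 0.0]
contact_force: [0.1, -0.3, 0.9]
gripper_width: 84.8
grasp_force: 0.0
```

Request:
carry_out:
  slide:
    - [0,0,0.02]
    - [0,0,0.04]
    - [0,0,0.05]
    - [0,0,0.05]
  roll: [0,0,0,0]
  claw: [0.085,0.085,0.085,0.085]

```text
clock: 15.6
position: [574.4, 210.7, 285.5]
ee_rot: [0.951, -0.31, -0.0, 0.001]
contact_force: [0.5, -0.1, 0.6]
gripper_width: 85.1
grasp_force: 0.0
```

```bash
python3 - <<'E'
from h import *
go(575.5,210.5,95,-36)
E
```

```text
slide [ 0.001  -0.0005  0.0358] xang -36.1 roll -0.1
```

Request:
carry_out:
  slide:
    - [0.001,-0.001,0.015]
    - [0.001,-0.001,0.03]
    - [0.001,-0.001,0.036]
    - [0.001,-0.001,0.036]
    - [0.001,-0.001,0.036]
    - [0.001,-0.001,0.036]
    - [0.001,-0.001,0.036]
    - [0.001,-0.001,0.036]
  roll: [0,0,0,0,0,0,0,0]
  claw: [0.085,0.085,0.085,0.085,0.07,0.06,0.053,0.053]

```text
clock: 16.6
position: [576.1, 211.2, 251.3]
ee_rot: [0.951, -0.309, 0.001, -0.0]
contact_force: [0.1, -0.8, 5.8]
gripper_width: 58.6
grasp_force: 64.7
```

Request:
carry_out:
  slide:
    - [0,0,0]
    - [0,0,-0.004]
    - [0,0,-0.012]
    - [0,0,-0.03]
    - [0,0,-0.055]
    - [0,0,-0.075]
    - [0,0,-0.075]
  roll: [0,0,0,0,0,0,0]
  claw: [0.053,0.053,0.053,0.053,0.053,0.053,0.053]

```text
clock: 17.48
position: [576.1, 211.4, 326.9]
ee_rot: [0.951, -0.31, 0.001, -0.002]
contact_force: [0.6, 0.3, -1.8]
gripper_width: 58.7
grasp_force: 64.5
```

```bash
python3 - <<'E'
from h import *
go(400,254,100,-36)
p=get_image("scene")
print(axis(p,[577,212],12,55,34))
cv2.imwrite("pics/g5.png",cv2.resize(p["img"][150:310,360:560][...,::-1],(600,480),interpolation=cv2.INTER_CUBIC))
E
```

```text
slide [-0.1676  0.0695  0.0717] xang -36.1 roll -0.1
(array([577.9, 211.5]), 837)
```

View pics/g5.png

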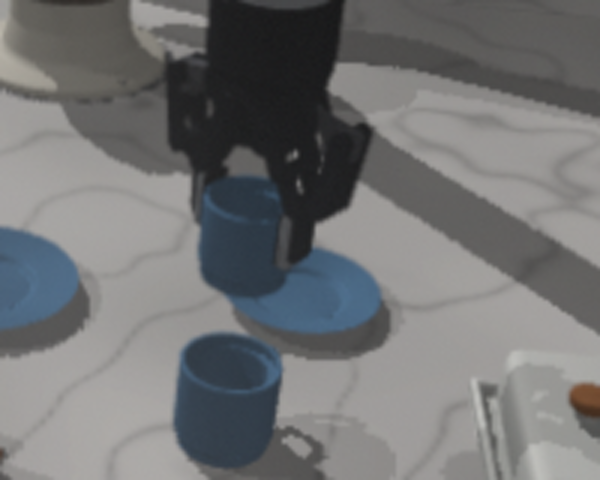

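The middle cup is held upright and the large one is undisturbed. On to the middle saucer.

Request:
carry_out:
  slide:
    - [-0.03,0.012,0]
    - [-0.075,0.031,0]
    - [-0.12,0.05,0.0]
    - [-0.155,0.064,0.02]
    - [-0.167,0.0695,0.06]
    - [-0.167,0.0695,0.1]
    - [-0.167,0.0695,0.115]
    - [-0.167,0.0695,0.115]
  roll: [0,0,0,0,0,0,0,0]
  claw: [0.053,0.053,0.053,0.053,0.053,0.053,0.053,0.053]

```text
clock: 18.52
position: [399.4, 252.7, 208.3]
ee_rot: [0.951, -0.31, -0.001, 0.002]
contact_force: [0.3, -0.1, -0.7]
gripper_width: 58.8
grasp_force: 64.9
```

```bash
python3 - <<'E'
from h import *
go(400.8,254,197.3-154.7,-36)
E
```

```text
slide [ 0.0004 -0.002   0.011 ] xang -36.1 roll -0.1
```

Request:
carry_out:
  slide:
    - [0,-0.001,0.006]
    - [0,-0.001,0.009]
    - [0,-0.001,0.011]
    - [0,-0.001,0.012]
    - [0,-0.001,0.0125]
  roll: [0,0,0,0,0]
  claw: [0.053,0.053,0.053,0.053,0.053]

```text
clock: 19.15
position: [400.6, 254.1, 197.9]
ee_rot: [0.951, -0.31, 0.0, -0.0]
contact_force: [-0.3, 0.5, -2.4]
gripper_width: 58.9
grasp_force: 64.9
```

Request:
carry_out:
  slide:
    - [0,0,0.0005]
    - [0,0,0.001]
    - [0,0,0.0015]
    - [0,0,0.0015]
  roll: [0,0,0,0]
  claw: [0.053,0.053,0.053,0.053]

```text
clock: 19.65
position: [400.6, 254.1, 197.2]
ee_rot: [0.951, -0.309, 0.0, -0.0]
contact_force: [-3.4, -1.3, 7.7]
gripper_width: 58.4
grasp_force: 65.8
```

Request:
carry_out:
  slide:
    - [0,0,0]
    - [0,0,0]
    - [0,0,0]
    - [0,0,0]
    - [0,0,-0.02]
    - [0,0,-0.06]
    - [0,0,-0.1]
    - [0,0,-0.12]
  roll: [0,0,0,0,0,0,0,0]
  claw: [0.06,0.07,0.08,0.085,0.085,0.085,0.085,0.085]

```text
clock: 20.65
position: [400.8, 254.3, 318.4]
ee_rot: [0.951, -0.31, 0.001, -0.002]
contact_force: [-0.3, -0.2, -0.3]
gripper_width: 84.8
grasp_force: 0.0
```

```bash
python3 - <<'E'
from h import *
go(576.5,210.5,120,-33)
E
```

```text
slide [ 0.1678 -0.0679  0.044 ] xang -36.1 roll -3.1
```

Request:
carry_out:
  slide:
    - [0.04,-0.016,0]
    - [0.085,-0.034,0]
    - [0.13,-0.053,0]
    - [0.16,-0.065,0.01]
    - [0.168,-0.068,0.03]
    - [0.168,-0.068,0.03]
  roll: [0,-1,-2,-3,-3,-3]
  claw: [0.0854,0.0854,0.0854,0.0854,0.0854,0.0854]

```text
clock: 21.4
position: [575.6, 209.5, 283.3]
ee_rot: [0.958, -0.285, -0.002, 0.002]
contact_force: [-0.4, -0.8, 0.1]
gripper_width: 85.6
grasp_force: 0.0
```

```bash
python3 - <<'E'
from h import *
go(576.7,210.3,44,-33)
p=get_image("scene")
print(axis(p,[400,254],24,55,29.5))
cv2.imwrite("pics/g6.png",cv2.resize(p["img"][170:330,360:560][...,::-1],(600,480),interpolation=cv2.INTER_CUBIC))
E
```

```text
slide [ 0.0008 -0.0017  0.0846] xang -33.2 roll -0.2
(array([401. , 253.3]), 136)
```

View pics/g6.png

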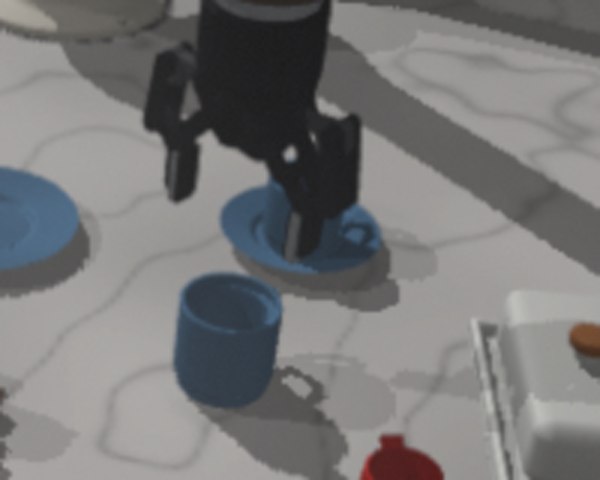

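The middle cup sits on its saucer and the open gripper is above the large cup. I'll lower it in two steps.

Request:
carry_out:
  slide:
    - [0.001,-0.001,0.015]
    - [0.001,-0.001,0.025]
    - [0.001,-0.001,0.03]
    - [0.001,-0.001,0.03]
  roll: [0,0,0,0]
  claw: [0.0854,0.0854,0.0854,0.0854]

```text
clock: 21.95
position: [577.6, 210.5, 255.8]
ee_rot: [0.959, -0.284, -0.0, 0.0]
contact_force: [-0.1, -0.9, -0.1]
gripper_width: 85.3
grasp_force: 0.0
```

```bash
python3 - <<'E'
from h import *
go(576.7,210.3,44,-33)
E
```

```text
slide [-0.0006  0.0006  0.0571] xang -33.1 roll -0.1
```

Request:
carry_out:
  slide:
    - [0,0,0.02]
    - [0,0,0.04]
    - [0,0,0.053]
    - [0,0,0.057]
    - [0,0,0.057]
  roll: [0,0,0,0,0]
  claw: [0.0854,0.0854,0.0854,0.0854,0.0854]

```text
clock: 22.58
position: [578.0, 210.6, 199.5]
ee_rot: [0.959, -0.285, 0.0, -0.0]
contact_force: [-0.0, 0.8, -0.2]
gripper_width: 85.6
grasp_force: 0.0
```

Request:
carry_out:
  slide:
    - [0,0,0]
    - [0,0,0]
    - [0,0,0]
    - [0,0,0]
    - [0,0,0]
    - [0,0,0]
  roll: [0,0,0,0,0,0]
  claw: [0.075,0.068,0.062,0.062,0.062,0.062]

```text
clock: 23.32
position: [578.0, 210.6, 200.7]
ee_rot: [0.959, -0.284, 0.001, -0.001]
contact_force: [-1.2, 0.0, 5.0]
gripper_width: 67.6
grasp_force: 66.1
```

Request:
carry_out:
  slide:
    - [0,0,-0.003]
    - [0,0,-0.01]
    - [0,0,-0.03]
    - [0,0,-0.06]
    - [0,0,-0.06]
  roll: [0,0,0,0,0]
  claw: [0.062,0.062,0.062,0.062,0.062]

```text
clock: 23.95
position: [578.5, 210.9, 261.8]
ee_rot: [0.959, -0.284, 0.002, -0.002]
contact_force: [0.2, -0.4, -2.5]
gripper_width: 67.9
grasp_force: 68.0
```

```bash
python3 - <<'E'
from h import *
go(444.6,14.7,80,-33)
E
```

```text
slide [-0.0053  0.2376  0.0258] xang -33.1 roll -0.1
```

Request:
carry_out:
  slide:
    - [0,0.04,0]
    - [-0.001,0.085,0]
    - [-0.003,0.135,0]
    - [-0.004,0.185,0]
    - [-0.005,0.225,0.01]
    - [-0.005,0.2375,0.03]
    - [-0.005,0.2375,0.045]
    - [-0.005,0.2375,0.045]
  roll: [0,0,0,0,0,0,0,0]
  claw: [0.062,0.062,0.062,0.062,0.062,0.062,0.062,0.062]

```text
clock: 24.95
position: [443.2, 13.7, 212.8]
ee_rot: [0.959, -0.285, -0.002, 0.001]
contact_force: [0.3, 0.0, -2.3]
gripper_width: 67.3
grasp_force: 68.2
```

```bash
python3 - <<'E'
from h import *
go(444.6,14.7,51,-33)
E
```

```text
slide [ 0.0006 -0.0017  0.0071] xang -33.1 roll -0.1
```

Request:
carry_out:
  slide:
    - [0,0,0.003]
    - [0,0,0.005]
    - [0,0,0.006]
    - [0,0,0.0075]
    - [0,0,0.0085]
    - [0,0,0.009]
  roll: [0,0,0,0,0,0]
  claw: [0.062,0.062,0.062,0.062,0.062,0.062]

```text
clock: 25.7
position: [444.0, 14.2, 205.7]
ee_rot: [0.959, -0.284, 0.0, 0.0]
contact_force: [-2.8, 1.1, 6.7]
gripper_width: 68.0
grasp_force: 69.0
```

Request:
carry_out:
  slide:
    - [0,0,0]
    - [0,0,0]
    - [0,0,0]
    - [0,0,0]
    - [0,0,-0.02]
    - [0,0,-0.06]
    - [0,0,-0.11]
    - [0,0,-0.16]
  roll: [0,0,0,0,0,0,0,0]
  claw: [0.07,0.08,0.0854,0.0854,0.0854,0.0854,0.0854,0.0854]

```text
clock: 26.7
position: [443.7, 14.0, 366.8]
ee_rot: [0.959, -0.285, -0.0, 0.0]
contact_force: [0.4, -0.9, -0.0]
gripper_width: 85.4
grasp_force: 0.0
```

Request:
carry_out:
  slide:
    - [0,0.0,-0.05]
    - [0,0,-0.1]
    - [0,-0.05,-0.1]
    - [0,-0.1,-0.1]
    - [0,-0.15,-0.1]
    - [0,-0.2,-0.1]
    - [0,-0.25,-0.1]
    - [0,-0.3,-0.1]
  roll: [0,0,0,0,0,0,0,0]
  claw: [0.0854,0.0854,0.0854,0.0854,0.0854,0.0854,0.0854,0.0854]

```text
clock: 27.7
position: [608.4, 266.9, 464.8]
ee_rot: [0.959, -0.285, -0.0, 0.0]
contact_force: [0.2, 0.4, 0.2]
gripper_width: 85.3
grasp_force: 0.0
```

```bash
python3 - <<'E'
from h import *
p=get_image("scene")
hsv=cv2.cvtColor(p["img"],cv2.COLOR_RGB2HSV)
for n,c,hi,r,sr in(("L",[445,15],65,34,74),("M",[400,254],55,29.5,62),("S",[516,-199],46,25,50),("J",[669,1],65,23.5,71)):
    f,k=axis(p,c,26 if n!="J" else 40,hi,r)
    # saucer: rim points of the depth cloud
    C=cloud(p).reshape(-1,3);d=np.hypot(*(C[:,:2]-c).T)
    W=C[(C[:,2]>(11 if n!="J" else 12))&(C[:,2]<22)&(d>sr*.8)&(d<sr+12)][:,:2].astype(np.float32)
    print(n,f,k,"base",np.round(cv2.minEnclosingCircle(W)[0],1),round(cv2.minEnclosingCircle(W)[1],1))
save(p,"end.png")
E
```

```text
L [444.1  14.8] 663 base [442.2  12.7] 75.1
M [402.6 253.2] 462 base [397.3 251.7] 63.4
S [ 517.5 -198.6] 312 base [ 515.6 -201. ] 50.5
J [668.4   1.4] 383 base [669.    1.5] 79.2
```

View pics/end.png

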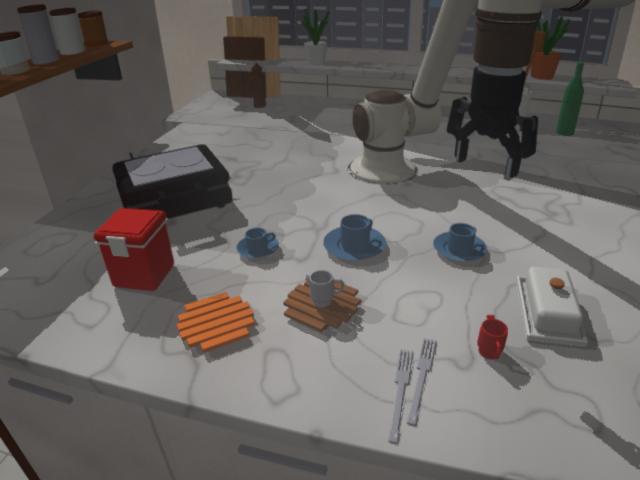

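The end picture shows all three cups upright on their own saucers, at (256,241), (355,235) and (461,240). The jug is on the brown trivet at (320,290), and the offsets are all about 5 mm or less. Handing in.

```bash
python3 -c "
from bench import job_done;print(job_done())"
```

```text
the job is handed in; nothing more can be done
None
```

The job is handed in: in the last camera check all three cups stood upright on their own saucers and the jug on the wooden trivet, each within about 6 mm of centre, after about 28 s; the bench returned no verdict.

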